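Hold the instrument basket in the drying air

TASK

First turn the yellow valve handle of the air-drying unit to half open (45 degrees from closed) and leave it there. Then lift the instrument basket off its drain stand and hold it level and still, centred over the unit's round air outlet with its underside about 8 cm above it, keeping both instruments inside; don't tip the basket on the way or disturb the other things on the bench. Finish while still holding it there in the gripper: do not put it down or let go.

Things in the scene. Friction and masses are not known exactly. Their poses are not given: they have to be found in the camera images.
- dryer: Air-drying unit, fixed to the bench: grey base plate 120 x 300 x 12 mm carrying a steel pipe (axis 42 mm above the bench) along its y axis, a brass ball valve and a gauge, and a white round outlet. Origin at the centre of the plate's underside; z up. Its highest part is the valve handle, 98 mm above the bench.
- outlet (a point): Centre of the top face of the round white air outlet (72 mm diameter, dark holes, facing up), 70 mm above the bench; on the unit at x 0, y +90 mm.
- valve (a joint): Angle of the yellow valve handle, rad: 0 closed (handle across the pipe, pointing to the unit's -x), 1.571 fully open (handle along the pipe, pointing to the unit's -y, away from the outlet); 0.785 is half open. It grows anticlockwise seen from above, about the vertical axis through valve_axis. It starts between 0 and 0.4 and stays where it is left; friction about 0.12 N m.
- valve_axis (a point): Point on the valve's vertical turning axis at the handle's mid-height, 90 mm above the bench; on the unit at x 0, y -80 mm.
- valve_grip (a point): Point on the yellow handle's centre line, 65 mm out from the axis, at mid-height; moves with the handle. The handle is a bar 12 mm wide and 16 mm tall that ends 90 mm from the axis; below its outer part there is free space to the base plate or bench, and it can be gripped across from above.
- stand: White slatted drain stand 200 x 120 mm, fixed, top 40 mm above the bench. Origin at the centre of its underside; long side along its x.
- basket: Metal instrument basket 180 (x) x 90 (y) x 40 mm high, walls and floor 3 mm, resting on the stand, with a rigid bail handle over its middle line. Origin at the centre of its underside, z up. About 0.32 kg (0.22 to 0.45) plus two instruments of 40 g.
- handle (a point): Middle of the blue grip of the basket's handle, 100 mm above the basket's underside: a straight bar along the basket's x, 130 mm long, 14 mm wide, 18 mm tall, free on all sides; made to be gripped across from above.
- forceps: Steel forceps 130 x 9 x 6 mm lying loose in the basket along its x, on the +y side. Origin at the centre of the underside.
- scissors: Steel scissors 130 x 12 x 5 mm lying loose in the basket along its x, on the -y side. Origin at the centre of the underside.
- canister_a: Bystander: steel lidded canister, 106 mm diameter, 134 mm high. Origin at the underside's centre.
- canister_b: Bystander: steel lidded canister, 96 mm diameter, 124 mm high. Origin at the underside's centre.
- canister_lid: Bystander: steel lid with a knob lying on the bench, 106 mm diameter, 34 mm high. Origin at the underside's centre.
- tape_roll: Bystander: roll of green tape lying flat, 52 mm diameter, 24 mm high. Origin at the underside's centre.
- small_tray: Bystander: steel tray of instruments, 200 (x) x 80 (y) x 30 mm. Origin at the underside's centre.
- wipes_tub: Bystander: white tub with a blue label, 80 mm diameter, 130 mm high. Origin at the underside's centre.
- gallipot: Bystander: small metal bowl, 70 mm diameter, 35 mm high. Origin at the underside's centre.

How it is judged:
By the outcome, as a careful person would: the job done as asked, in the order asked, and still so for the second after the job is handed in, while the arm keeps its last pose, push and grip.
It also fails if it takes over 61 s, if anything falls off the work surface, if the arm or the gripper's body presses on something with over 40 N, if the wrist force passes 120 N, or if a joint passes its speed limit or range.

ROBOT

A 6-joint arm with a two-finger parallel gripper is mounted at the origin on the work surface. World frame = base frame: x ahead of the robot, y to its left, z up, the work surface at z = 0. Lengths are in m, angles in rad, forces in N, time in s.
With the tool pointing down it reaches from about 0.25 to 0.775 m from the base axis. Payload 4 kg.
Tool frame: the origin (TCP) lies midway between the tips of the shut fingers; the grasp point (between the pads) lies 19 mm behind it; z points along the fingers, y is the line along which they close (so a half turn about z gives the same grasp; the last joint's range is limited). The gripper opens to 85 mm and grips with 20 to 120 N. Pads are 22 mm wide; open, the fingers measure 114 mm over their backs; the gripper's body (76 mm by 85 mm) begins 54 mm behind the grasp point. The pads swing forward as they close: fully open they stand 13 mm farther back than shut.
Start: joints at [1.173, 0.087, 1.371, -0, 1.684, -0.103], TCP at [0.16, 0.526, 0.231] pointing down, gripper open.
Joint ranges: [-3.1, 3.1], [-0.76, 2.03], [0.27, 2.55], [-1.08, 4.22], [0.17, 2.65], [-2.57, 2.57]. Speed limits (rad/s): [2.79, 2.79, 3.14, 3.14, 3.14, 3.14].

INTERFACE

Orientations are given as a rotation vector (axis times angle).
In Python, from station import bot gives the robot as it stands.
- The arm moves only by the tool play_rows, never from a script. Its argument "deltas" is a list of rows, each a list of 3 entries, a list of its own where there are three numbers: the opening, from 0 (shut) to 1 (fully open), then the shift along the tool's x, y, z in m, then the turn, a rotation vector about the tool's x, y, z in degrees. A call has 1 to 20 rows; each row is the pose to reach, as a shift and turn from the pose commanded when the call began, along the tool's axes at that moment; what a row does not reach only later rows make up. A row lasts 1/8 s, in which the tool goes at most 62.5 mm and 10.7 degrees, less where a joint would pass 70% of its speed; a pose out of reach is approached as far as the arm can. A call with a gripper value outside its range is refused whole. The fingers move at their own pace and stop on an object; "grip_force" is the grip in N (left out, the last holds). Time passes only in rows, so rows that repeat a pose let the fingers close. It gives the time, the measured TCP pose, the force, the opening and the grip force at its end, in the units of the state.
- bot.state(): the state, without advancing time (a new reading comes with each control period).
- bot.capture(name): name is "scene" or "top"; returns the picture (480x640x3 uint8, red, green, blue); there is no depth.
- bot.get_calibration(name): a dict with "mtx" (3x3 intrinsics, pixels), "world_from_camera" (4x4, takes a point from camera to world coordinates). Camera axes: x right, y down, z forward; pixel columns grow to the right and rows downward; lengths in m; the calibration is good to about 2 mm. A picture is of the moment at which its call begins. get_calibration takes no time and is no camera call.
- bot.hand_in(): hands the job in; it is judged then, once.
The state is a dict: "time": time; "qpos": joint angles; "joint_velocities": joint speeds; "joint_torque": joint torques, N m; "tool_pos": TCP position; "eef_rot": TCP orientation; "ft_force": force on the tool from outside, world axes, zero at the start; "ft_torque": the same for the moment, N m; "gripper_width": finger opening in m; "finger_force": force on a finger pad.
Only numpy, scipy, OpenCV 4.12 (cv2) and the standard library are available. Lean on these libraries where they do the work, as an engineer would, in place of code of your own. Each camera call takes 0.05 s, during which the arm holds its last target. There are 200 camera calls.

## Working session

There is one attempt and no reset: what is moved stays moved. The work goes in short steps, Python scripts to look and compute and a tool call to move; the robot and the scene stay as the last step left them, time stands still between calls to the robot, and variables do not carry over. Pictures are saved under pics/ and viewed, at most 10 in all, crops included, and the job is handed in when it is done.

Besides the shell and the picture viewer there is one more tool, called after "Call:" in YAML: its name, and indented under it one key for each argument. play_rows: Moves the arm, as the interface text tells. Its arguments: {"type":"object","properties":{"deltas":{"type":"array"},"grip_force":{"type":"number"}},"required":["deltas"]}

```bash
mkdir -p pics; python3 - <<'E'
from station import bot
import cv2, numpy as np
for n in("scene","top"):
    cv2.imwrite(f"pics/{n}0.png",bot.capture(n)[:,:,::-1]); c=bot.get_calibration(n); print(n,np.round(c["mtx"],1).tolist(),np.round(c["world_from_camera"],3).tolist())
s=bot.state();print(s["tool_pos"],s["eef_rot"],s["gripper_width"],s["time"])
E
```

```text
scene [[475.2, 0.0, 313.3], [0.0, 475.2, 237.6], [0.0, 0.0, 1.0]] [[0.419, 0.779, -0.467, 1.182], [0.908, -0.354, 0.225, -0.287], [0.01, -0.518, -0.855, 1.248], [0.0, 0.0, 0.0, 1.0]]
top [[490.9, 0.0, 319.8], [0.0, 490.9, 244.5], [0.0, 0.0, 1.0]] [[0.012, -0.998, 0.062, 0.492], [-1.0, -0.012, 0.009, 0.005], [-0.009, -0.062, -0.998, 1.345], [0.0, 0.0, 0.0, 1.0]]
[0.159634   0.5258411  0.23020743] [-0.46138589 -3.10701308  0.00319565] 0.08552597358551206 0.1
```

View pics/top0.png

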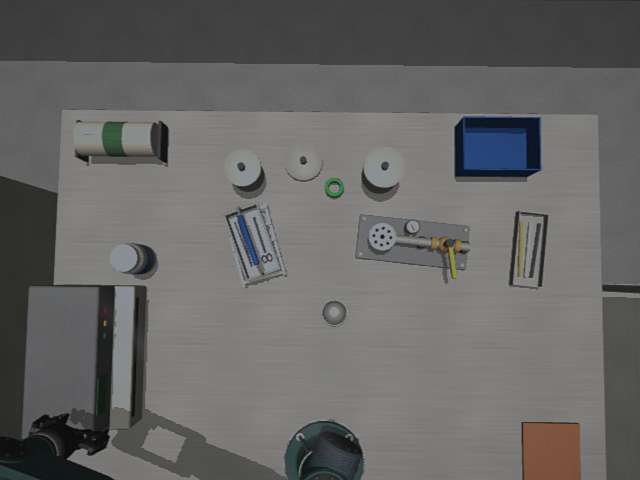

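View pics/scene0.png

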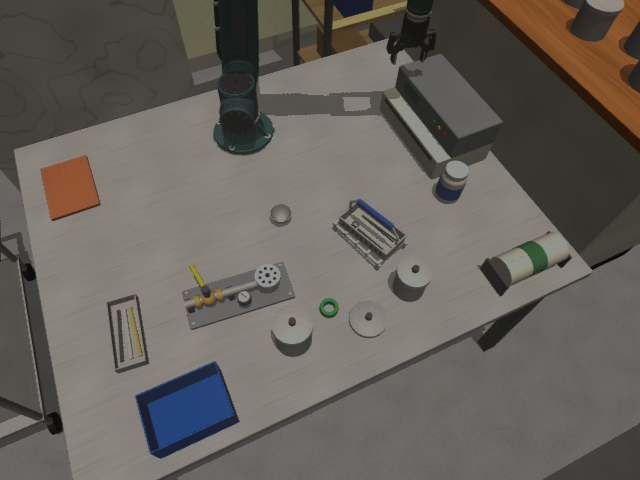

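Top view: outlet at about (381,237), valve axis near (450,243), and the yellow handle runs to (454,277). The blue basket grip is near (247,240). The scene view agrees, with the outlet at (267,275) and the blue grip at (376,214).

```bash
cat > h.py <<'E'
from station import bot
import cv2, numpy as np
def ray(n,uv):
    c=bot.get_calibration(n);T=np.array(c["world_from_camera"])
    d=T[:3,:3]@np.linalg.inv(c["mtx"])@np.array([uv[0],uv[1],1.]);return T[:3,3],d
def onz(n,uv,z):
    o,d=ray(n,uv);return o+d*(z-o[2])/d[2]
def px(n,p):
    c=bot.get_calibration(n);T=np.linalg.inv(c["world_from_camera"]);q=c["mtx"]@(T[:3,:3]@p+T[:3,3]);return q[:2]/q[2]
def blob(img,lo,hi,box):
    h=cv2.cvtColor(img,cv2.COLOR_RGB2HSV);m=cv2.inRange(h,lo,hi);k=np.zeros_like(m);x0,y0,x1,y1=box;k[y0:y1,x0:x1]=m[y0:y1,x0:x1]
    n,l,st,c=cv2.connectedComponentsWithStats(k);i=1+np.argmax(st[1:,4]);pts=np.argwhere(l==i)[:,::-1].astype(np.float32)
    return pts,cv2.minAreaRect(pts),c[i]
YEL=((22,120,70),(35,255,255));BLU=((105,120,50),(125,255,255))
E
python3 - <<'E'
from h import *
t=bot.capture("top");s=bot.capture("scene")
for n,im,by,bb in(("top",t,(430,235,480,290),(220,200,290,290)),("scene",s,(180,250,225,305),(340,190,410,240))):
    for nm,col,b,z in(("valve",YEL,by,.09),("grip",BLU,bb,.14)):
        p,r,c=blob(im,*col,b);v=cv2.boxPoints(r)
        e=sorted([(np.linalg.norm(v[i]-v[i-1]),i) for i in range(4)])
        m=[(v[i]+v[i-1])/2 for _,i in e[:2]]
        print(n,nm,len(p),np.round(c,1),[np.round(x,1).tolist() for x in m],[np.round(onz(n,x,z),3).tolist() for x in (*m,c)])
# outlet: dark-holed white disc; plate corners by threshold
g=cv2.cvtColor(t,cv2.COLOR_RGB2GRAY)
cc=cv2.HoughCircles(cv2.resize(g[205:270,345:420],None,fx=4,fy=4),cv2.HOUGH_GRADIENT,1,80,param1=120,param2=20,minRadius=44,maxRadius=70)
for x,y,r in cc[0]:
    u=(345+x/4,205+y/4);print("outlet",u,r/4,onz("top",u,.07),r/4/490.9*1.275)
cv2.imwrite("pics/crop1.png",np.hstack([cv2.resize(t[205:290,345:480],None,fx=3,fy=3,interpolation=2),cv2.resize(t[200:285,215:310],None,fx=3,fy=3,interpolation=2)])[:,:,::-1])
E
```

```text
top valve 140 [452.  261.6] [[450.1000061035156, 246.6999969482422], [454.3999938964844, 277.1000061035156]] [[0.569, -0.316, 0.09], [0.491, -0.327, 0.09], [0.531, -0.321, 0.09]]
top grip 271 [247.5 239.1] [[238.8000030517578, 215.10000610351562], [256.1000061035156, 263.70001220703125]] [[0.638, 0.218, 0.14], [0.518, 0.172, 0.14], [0.578, 0.195, 0.14]]
scene valve 107 [196.8 275.3] [[190.39999389648438, 264.3999938964844], [202.60000610351562, 285.79998779296875]] [[0.488, -0.326, 0.09], [0.564, -0.316, 0.09], [0.528, -0.32, 0.09]]
scene grip 164 [375.  213.2] [[357.8999938964844, 199.89999389648438], [391.8999938964844, 226.1999969482422]] [[0.515, 0.174, 0.14], [0.634, 0.218, 0.14], [0.576, 0.196, 0.14]]Traceback (most recent call last):
  File "<stdin>", line 12, in <module>
TypeError: 'NoneType' object is not subscriptable
```

```bash
python3 - <<'E'
from h import *
t=bot.capture("top");g=cv2.cvtColor(t,cv2.COLOR_RGB2GRAY)
print(g[225,365],g[258,400],g[225,350],g[237,376],g[280,400])
m=np.zeros_like(g);m[205:285,345:485]=(g[205:285,345:485]<int(g[258,400])*.5+int(g[280,400])*.5)*255
m=cv2.morphologyEx(m,cv2.MORPH_OPEN,np.ones((9,9)))
p=np.argwhere(m)[:,::-1].astype(np.float32);r=cv2.minAreaRect(p);v=cv2.boxPoints(r)
W=[onz("top",x,.012) for x in v];print(np.round(v,1).tolist(),np.round(W,3).tolist(),[round(float(np.linalg.norm(W[i]-W[i-1])),3) for i in range(4)],np.mean(W,0))
h=np.zeros_like(g);h[222:252,366:397]=(g[222:252,366:397]<90)*255
n,l,st,c=cv2.connectedComponentsWithStats(h);print([(st[i,4],np.round(c[i],1).tolist()) for i in range(1,n)])
cv2.imwrite("pics/crop1.png",np.hstack([cv2.resize(t[205:290,345:480],None,fx=3,fy=3,interpolation=2),cv2.resize(t[200:285,215:310],None,fx=3,fy=3,interpolation=2)])[:,:,::-1])
E
```

```text
107 105 130 146 129
[[354.0, 258.3999938964844], [358.8999938964844, 213.39999389648438], [470.0, 225.5], [465.1000061035156, 270.5]] [[0.539, -0.076, 0.012], [0.662, -0.088, 0.012], [0.632, -0.39, 0.012], [0.509, -0.376, 0.012]] [0.302, 0.124, 0.303, 0.123] [ 0.58537306 -0.23234077  0.012     ]
[(np.int32(7), [383.0, 227.7]), (np.int32(6), [376.5, 230.0]), (np.int32(6), [388.5, 231.0]), (np.int32(6), [373.5, 235.0]), (np.int32(14), [382.0, 236.4]), (np.int32(6), [390.5, 237.0]), (np.int32(79), [375.3, 247.9]), (np.int32(4), [375.5, 241.5]), (np.int32(7), [387.3, 243.0]), (np.int32(9), [395.2, 243.9]), (np.int32(6), [381.0, 244.5])]
```

View pics/crop1.png

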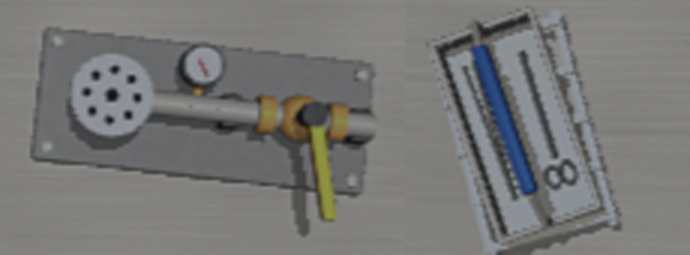

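The plate measures 302 x 123 mm, which matches the spec. The valve is at roughly 14°, also in range, and both views agree to 3 mm. The next script works out the move deltas and cross-checks the outlet.

```bash
cat >> h.py <<'E'
from scipy.spatial.transform import Rotation as Ro
def plan(p,yaw):
    "tool-frame delta to put TCP at p, tool down, tool x at world yaw (deg)"
    s=bot.state();R=Ro.from_rotvec(s["eef_rot"]);a=np.radians(yaw)
    T=Ro.from_matrix(np.array([[np.cos(a),np.sin(a),0],[np.sin(a),-np.cos(a),0],[0,0,-1.]]))
    print("shift mm",np.round(1000*R.inv().apply(np.array(p)-s["tool_pos"]),1),"turn",np.round((R.inv()*T).as_rotvec(degrees=True),2))
E
python3 - <<'E'
from h import *
o=onz("top",(382,236.4),.07);v=onz("top",(450.1,246.7),.09)
print("outlet",o)
plan((.514,-.322,.2),8)
E
```

```text
outlet [ 0.59472742 -0.14431209  0.07      ]
shift mm [-585.4 -708.5   31.4] turn [-3.0000e-02  8.0000e-02  1.5511e+02]
```

Call:
play_rows:
  deltas:
    - [1, [-0.029, -0.035, 0], [0, 0, 7.75]]
    - [1, [-0.058, -0.071, 0], [0, 0, 15.5]]
    - [1, [-0.088, -0.106, 0], [0, 0, 23.25]]
    - [1, [-0.117, -0.142, 0], [0, 0, 31]]
    - [1, [-0.146, -0.177, 0], [0, 0, 38.75]]
    - [1, [-0.175, -0.213, 0], [0, 0, 46.5]]
    - [1, [-0.205, -0.248, 0], [0, 0, 54.25]]
    - [1, [-0.234, -0.283, 0], [0, 0, 62]]
    - [1, [-0.263, -0.319, 0], [0, 0, 69.75]]
    - [1, [-0.293, -0.354, 0], [0, 0, 77.5]]
    - [1, [-0.322, -0.39, 0], [0, 0, 85.25]]
    - [1, [-0.351, -0.425, 0], [0, 0, 93]]
    - [1, [-0.38, -0.461, 0], [0, 0, 100.75]]
    - [1, [-0.41, -0.496, 0], [0, 0, 108.5]]
    - [1, [-0.439, -0.531, 0], [0, 0, 116.25]]
    - [1, [-0.468, -0.567, 0], [0, 0, 124]]
    - [1, [-0.497, -0.602, 0.01], [0, 0, 131.75]]
    - [1, [-0.527, -0.638, 0.02], [0, 0, 139.5]]
    - [1, [-0.556, -0.673, 0.025], [0, 0, 147.25]]
    - [1, [-0.585, -0.7085, 0.031], [0, 0, 155]]

```text
time: 2.75
tool_pos: [0.5141, -0.323, 0.1998]
eef_rot: [-3.134, -0.215, 0.0]
ft_force: [1.4, -0.0, 0.6]
gripper_width: 0.0853
finger_force: 0.0
```

```bash
python3 - <<'E'
from h import *
s=bot.state();print(s["time"],s["qpos"]);plan((.514,-.322,.071),8)
cv2.imwrite("pics/s1.png",bot.capture("scene")[:,:,::-1][180:360,120:340].repeat(3,0).repeat(3,1))
E
```

```text
2.75 [-6.54431067e-01  2.22460795e-01  1.27917060e+00  2.67280860e-04
  1.64025145e+00  7.79419807e-01]
shift mm [  0.   -1.  128.8] turn [-0.02  0.   -0.15]
```

View pics/s1.png

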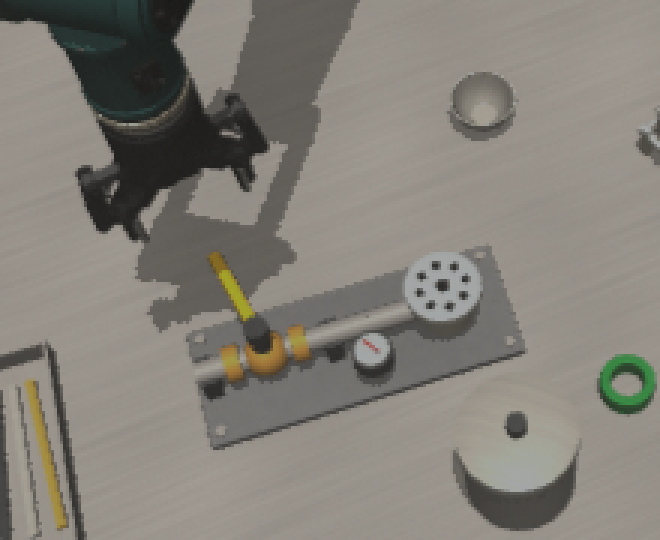

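The gripper stands open above the yellow handle (213–260, 255–330 in the crop), with its fingers on either side and nothing in the way. I'll descend and close.

Call:
play_rows:
  deltas:
    - [1, [0, -0.001, 0.03], [0, 0, 0]]
    - [1, [0, -0.001, 0.07], [0, 0, 0]]
    - [1, [0, -0.001, 0.1], [0, 0, 0]]
    - [1, [0, -0.001, 0.12], [0, 0, 0]]
    - [1, [0, -0.001, 0.129], [0, 0, 0]]
    - [0, [0, -0.001, 0.129], [0, 0, 0]]
    - [0, [0, -0.001, 0.129], [0, 0, 0]]
    - [0, [0, -0.001, 0.129], [0, 0, 0]]
    - [0, [0, -0.001, 0.129], [0, 0, 0]]
    - [0, [0, -0.001, 0.129], [0, 0, 0]]
    - [0, [0, -0.001, 0.129], [0, 0, 0]]
    - [0, [0, -0.001, 0.129], [0, 0, 0]]
    - [0, [0, -0.001, 0.129], [0, 0, 0]]
  grip_force: 40

```text
time: 4.42
tool_pos: [0.514, -0.3215, 0.0722]
eef_rot: [3.132, 0.221, 0.002]
ft_force: [0.2, -3.6, 3.8]
gripper_width: 0.0111
finger_force: 40.4
```

```bash
python3 - <<'E'
from h import *
s=bot.state();p=s["tool_pos"];print(p,s["gripper_width"],s["ft_force"],s["ft_torque"])
ax=np.array([.578,-.313]);y0=8
for k in range(1,9):
    a=np.radians(k*4);R=np.array([[np.cos(a),-np.sin(a)],[np.sin(a),np.cos(a)]])
    q=ax+R@(p[:2]-ax);plan((*q,.071),8+k*4)
E
```

```text
[ 0.51400054 -0.32151002  0.07217363] 0.01106836382802096 [ 0.1506244  -3.60632038  3.75011006] [-0.51624562 -0.00255668 -0.26506201]
shift mm [0.1 4.5 1.2] turn [ 0.12 -0.06 -3.91]
shift mm [0.5 9.  1.2] turn [ 0.12 -0.06 -7.91]
shift mm [ 1.3 13.4  1.2] turn [  0.13  -0.06 -11.91]
shift mm [ 2.3 17.8  1.2] turn [  0.13  -0.05 -15.91]
shift mm [ 3.7 22.1  1.2] turn [  0.13  -0.05 -19.91]
shift mm [ 5.3 26.3  1.2] turn [  0.13  -0.04 -23.91]
shift mm [ 7.3 30.4  1.2] turn [  0.13  -0.04 -27.91]
shift mm [ 9.5 34.3  1.3] turn [ 1.300e-01 -3.000e-02 -3.191e+01]
```

Call:
play_rows:
  deltas:
    - [0, [0, 0.0045, 0], [0, 0, -4]]
    - [0, [0.0005, 0.009, 0], [0, 0, -8]]
    - [0, [0.0013, 0.0134, 0], [0, 0, -12]]
    - [0, [0.0023, 0.0178, 0], [0, 0, -16]]
    - [0, [0.0037, 0.0221, 0], [0, 0, -20]]
    - [0, [0.0053, 0.0263, 0], [0, 0, -24]]
    - [0, [0.0073, 0.0304, 0], [0, 0, -28]]
    - [0, [0.009, 0.0336, 0], [0, 0, -31.3]]
    - [0, [0.009, 0.0336, 0], [0, 0, -31.3]]
    - [0, [0.009, 0.0336, 0], [0, 0, -31.3]]

```text
time: 5.68
tool_pos: [0.5279, -0.354, 0.0722]
eef_rot: [2.955, 1.056, 0.002]
ft_force: [1.0, -5.8, 3.2]
gripper_width: 0.0111
finger_force: 40.4
```

```bash
python3 - <<'E'
from h import *
s=bot.state();print(s["ft_force"],s["ft_torque"]);R=Ro.from_rotvec(s["eef_rot"]).as_matrix();print(np.degrees(np.arctan2(R[1,0],R[0,0])), np.degrees(np.arctan2(s["tool_pos"][1]+.313,s["tool_pos"][0]-.578)))
E
```

```text
[ 0.95710533 -5.76485334  3.19083231] [-0.8129096  -0.14698538 -0.2622359 ]
39.32520067179844 -140.7085414818396
```

Now open, rise, and back off toward the base side to check the angle.

Call:
play_rows:
  deltas:
    - [1, [0, 0, 0], [0, 0, 0]]
    - [1, [0, 0, 0], [0, 0, 0]]
    - [1, [0, 0, 0], [0, 0, 0]]
    - [1, [0, 0, 0], [0, 0, 0]]
    - [1, [0, 0, 0], [0, 0, 0]]
    - [1, [0, 0, -0.02], [0, 0, 0]]
    - [1, [0, 0, -0.06], [0, 0, 0]]
    - [1, [0, 0, -0.11], [0, 0, 0]]
    - [1, [-0.05, 0, -0.16], [0, 0, 0]]
    - [1, [-0.1, 0, -0.18], [0, 0, 0]]
    - [1, [-0.15, 0, -0.18], [0, 0, 0]]
    - [1, [-0.15, 0, -0.18], [0, 0, 0]]

```text
time: 7.18
tool_pos: [0.4088, -0.4504, 0.2539]
eef_rot: [2.957, 1.05, 0.0]
ft_force: [0.9, -0.3, -0.6]
gripper_width: 0.0851
finger_force: 0.0
```

```bash
python3 - <<'E'
from h import *
t=bot.capture("top");s=bot.capture("scene")
for n,im,b in(("top",t,(430,235,490,290)),("scene",s,(170,250,225,305))):
    p,r,c=blob(im,*YEL,b);W=np.array([onz(n,x,.096)[:2] for x in p]);w=W-W.mean(0);d=np.linalg.svd(w,full_matrices=False)[2][0]
    d*=-np.sign(d[0]);print(n,len(p),W.mean(0),"dir",np.degrees(np.arctan2(d[1],d[0]))%360,np.ptp(w@d))
cv2.imwrite("pics/c2.png",np.hstack([cv2.resize(t[200:290,345:490],None,fx=3,fy=3),cv2.resize(s[250:340,165:285],None,fx=3,fy=3)])[:,:,::-1])
plan((.578,.196,.25),0)
print(bot.state()["qpos"])
E
```

```text
top 142 [ 0.5407952  -0.34280992] dir 217.53815041314778 0.07693803735083796
scene 122 [ 0.54072047 -0.34515185] dir 218.15995273777716 0.07657044043702159
shift mm [ 537.3 -392.3    2.4] turn [ 0.07 -0.07 39.35]
[-9.21947539e-01  2.13968622e-01  1.18545456e+00  8.44031680e-04
  1.74070514e+00 -3.77099247e-02]
```

View pics/c2.png

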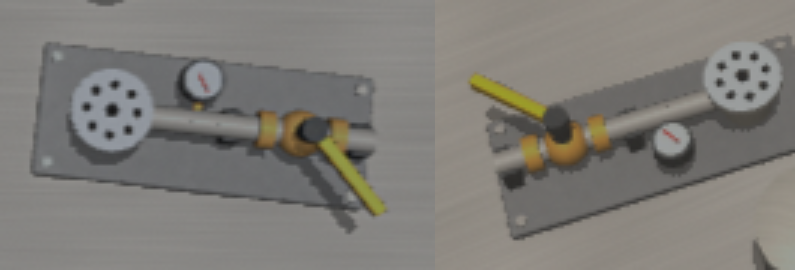

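The valve handle now points at about 218–219° in both views, and closed is 174.3°, so it is at about 44–45°. Half open is done. The gauge and plate are undisturbed. Next is the basket.

```bash
python3 - <<'E'
from h import *
plan((.577,.1955,.25),20.7)
E
```

```text
shift mm [ 536.2 -392.6    2.4] turn [ 0.08 -0.06 18.65]
```

Call:
play_rows:
  deltas:
    - [1, [0.034, -0.024, 0], [0, 0, 1.2]]
    - [1, [0.068, -0.05, 0], [0, 0, 2.4]]
    - [1, [0.1, -0.074, 0], [0, 0, 3.6]]
    - [1, [0.134, -0.098, 0], [0, 0, 4.8]]
    - [1, [0.168, -0.122, 0], [0, 0, 6]]
    - [1, [0.2, -0.146, 0], [0, 0, 7.2]]
    - [1, [0.234, -0.172, 0], [0, 0, 8.4]]
    - [1, [0.268, -0.196, 0], [0, 0, 9.6]]
    - [1, [0.302, -0.22, 0], [0, 0, 10.8]]
    - [1, [0.335, -0.245, 0], [0, 0, 12]]
    - [1, [0.37, -0.27, 0], [0, 0, 13.2]]
    - [1, [0.402, -0.295, 0], [0, 0, 14.4]]
    - [1, [0.436, -0.32, 0], [0, 0, 15.6]]
    - [1, [0.47, -0.344, 0], [0, 0, 16.8]]
    - [1, [0.503, -0.368, 0], [0, 0, 18]]
    - [1, [0.53, -0.388, 0.002], [0, 0, 18.65]]
    - [1, [0.5362, -0.3926, 0.002], [0, 0, 18.65]]
    - [1, [0.5362, -0.3926, 0.002], [0, 0, 18.65]]

```text
time: 9.52
tool_pos: [0.5759, 0.1969, 0.2493]
eef_rot: [3.089, 0.569, -0.001]
ft_force: [0.2, -0.1, -0.2]
gripper_width: 0.0851
finger_force: 0.0
```

```bash
python3 - <<'E'
from h import *
plan((.577,.1955,.121),20.7);print(bot.state()["ft_force"])
E
```

```text
shift mm [  0.6   1.6 128.3] turn [0.01 0.03 0.19]
[ 0.24557781 -0.13730375 -0.15116108]
```

Call:
play_rows:
  deltas:
    - [1, [0, 0.001, 0.03], [0, 0, 0.2]]
    - [1, [0, 0.0015, 0.07], [0, 0, 0.2]]
    - [1, [0, 0.0015, 0.1], [0, 0, 0.2]]
    - [1, [0, 0.0015, 0.12], [0, 0, 0.2]]
    - [1, [0, 0.0015, 0.128], [0, 0, 0.2]]
    - [0, [0, 0.0015, 0.128], [0, 0, 0.2]]
    - [0, [0, 0.0015, 0.128], [0, 0, 0.2]]
    - [0, [0, 0.0015, 0.128], [0, 0, 0.2]]
    - [0, [0, 0.0015, 0.128], [0, 0, 0.2]]
    - [0, [0, 0.0015, 0.128], [0, 0, 0.2]]
    - [0, [0, 0.0015, 0.128], [0, 0, 0.2]]
    - [0, [0, 0.0015, 0.128], [0, 0, 0.2]]
  grip_force: 80

```text
time: 11.02
tool_pos: [0.5775, 0.1942, 0.1222]
eef_rot: [3.091, 0.56, 0.003]
ft_force: [1.1, -2.2, 4.8]
gripper_width: 0.0126
finger_force: 78.9
```

```bash
python3 - <<'E'
from h import *
p=bot.state();print(p["tool_pos"],p["gripper_width"]);plan((*p["tool_pos"][:2],p["tool_pos"][2]+.13),20.7)
plan((.594+p["tool_pos"][0]-.577,-.1435+p["tool_pos"][1]-.1955,p["tool_pos"][2]+.13),20.7)
E
```

```text
[0.57748074 0.19420967 0.12223159] 0.01261711052441087
shift mm [ 2.0e-01  1.0e-01 -1.3e+02] turn [ 0.05 -0.09 -0.15]
shift mm [-102.9  323.5 -129.9] turn [ 0.05 -0.09 -0.15]
```

Call:
play_rows:
  deltas:
    - [0, [0, 0, -0.003], [0, 0, 0]]
    - [0, [0, 0, -0.008], [0, 0, 0]]
    - [0, [0, 0, -0.016], [0, 0, 0]]
    - [0, [0, 0, -0.026], [0, 0, 0]]
    - [0, [0, 0, -0.038], [0, 0, 0]]
    - [0, [0, 0, -0.052], [0, 0, 0]]
    - [0, [0, 0, -0.066], [0, 0, 0]]
    - [0, [0, 0, -0.08], [0, 0, 0]]
    - [0, [0, 0, -0.094], [0, 0, 0]]
    - [0, [0, 0, -0.106], [0, 0, 0]]
    - [0, [0, 0, -0.116], [0, 0, 0]]
    - [0, [0, 0, -0.124], [0, 0, 0]]
    - [0, [0, 0, -0.128], [0, 0, 0]]
    - [0, [0, 0, -0.13], [0, 0, 0]]
    - [0, [0, 0, -0.13], [0, 0, 0]]

```text
time: 12.9
tool_pos: [0.5768, 0.1945, 0.251]
eef_rot: [-3.091, -0.561, 0.001]
ft_force: [0.3, -0.4, -4.2]
gripper_width: 0.0126
finger_force: 77.9
```

```bash
python3 - <<'E'
from h import *
s=bot.state();print(s["tool_pos"],s["ft_force"],s["ft_torque"]);plan((.594,-.1435,.252),20.7)
im=bot.capture("scene");cv2.imwrite("pics/s3.png",cv2.resize(im[120:300,280:480],None,fx=3,fy=3)[:,:,::-1])
E
```

```text
[0.57682383 0.19448685 0.25104777] [ 0.31679039 -0.41305455 -4.19588922] [0.00644498 0.01168633 0.06386945]
shift mm [-102.6  322.5   -1. ] turn [-0.01  0.02 -0.14]
```

View pics/s3.png

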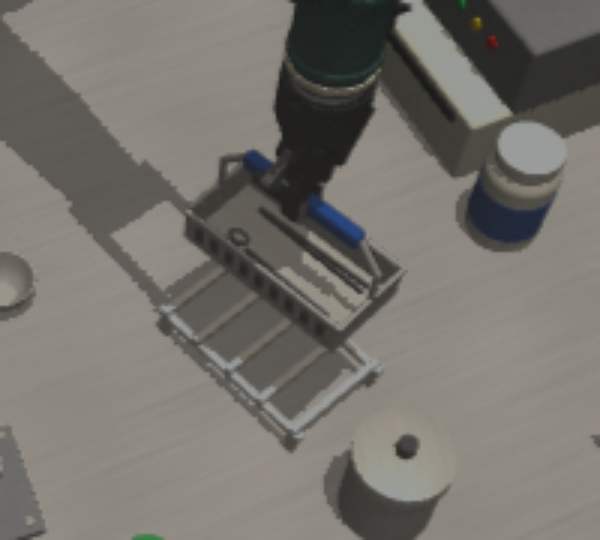

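Lifted level (wrist torque is near zero). The scissors (238–325, 237–315) and forceps (262–365, 208–290) are both inside, and the canisters and stand are untouched. Now a smooth carry.

Call:
play_rows:
  deltas:
    - [0, [-0.001, 0.003, 0], [0, 0, 0]]
    - [0, [-0.0035, 0.011, 0], [0, 0, 0]]
    - [0, [-0.0076, 0.024, 0], [0, 0, 0]]
    - [0, [-0.013, 0.0406, 0], [0, 0, 0]]
    - [0, [-0.0194, 0.061, 0], [0, 0, 0]]
    - [0, [-0.0266, 0.0835, 0], [0, 0, 0]]
    - [0, [-0.0345, 0.1084, 0], [0, 0, 0]]
    - [0, [-0.0428, 0.1345, 0], [0, 0, 0]]
    - [0, [-0.0513, 0.1612, 0], [0, 0, 0]]
    - [0, [-0.0598, 0.188, 0], [0, 0, 0]]
    - [0, [-0.0681, 0.2141, 0], [0, 0, 0]]
    - [0, [-0.076, 0.239, 0], [0, 0, 0]]
    - [0, [-0.0832, 0.2615, 0], [0, 0, 0]]
    - [0, [-0.0897, 0.2819, 0], [0, 0, 0]]
    - [0, [-0.095, 0.2986, 0], [0, 0, 0]]
    - [0, [-0.0991, 0.3115, 0], [0, 0, 0]]
    - [0, [-0.1017, 0.3195, 0], [0, 0, 0]]
    - [0, [-0.1026, 0.3225, 0], [0, 0, 0]]
    - [0, [-0.1026, 0.3225, 0], [0, 0, 0]]
    - [0, [-0.1026, 0.3225, 0], [0, 0, 0]]

```text
time: 15.45
tool_pos: [0.5942, -0.1429, 0.2513]
eef_rot: [-3.091, -0.562, -0.0]
ft_force: [-0.1, -0.5, -4.2]
gripper_width: 0.0125
finger_force: 78.0
```

```bash
python3 - <<'E'
from h import *
s=bot.state();print(s["ft_force"],s["ft_torque"]);plan((.594,-.1435,.2325),20.7)
E
```

```text
[-0.05141119 -0.53725269 -4.24851999] [ 0.02220374 -0.0295736  -0.01672037]
shift mm [-0.4  0.5 18.8] turn [-0.02 -0.01 -0.09]
```

Call:
play_rows:
  deltas:
    - [0, [0, 0, 0.002], [0, 0, 0]]
    - [0, [0, 0, 0.006], [0, 0, 0]]
    - [0, [0, 0, 0.01], [0, 0, 0]]
    - [0, [0, 0, 0.014], [0, 0, 0]]
    - [0, [0, 0, 0.017], [0, 0, 0]]
    - [0, [0, 0, 0.019], [0, 0, 0]]
    - [0, [0, 0, 0.019], [0, 0, 0]]
    - [0, [0, 0, 0.019], [0, 0, 0]]
    - [0, [0, 0, 0.019], [0, 0, 0]]
    - [0, [0, 0, 0.019], [0, 0, 0]]

```text
time: 16.7
tool_pos: [0.5941, -0.1435, 0.2325]
eef_rot: [3.091, 0.561, 0.001]
ft_force: [0.8, -0.1, -3.4]
gripper_width: 0.0123
finger_force: 78.0
```

```bash
python3 - <<'E'
from h import *
im=bot.capture("scene");t=bot.capture("top")
p,r,c=blob(t,*YEL,(430,235,490,290));W=np.array([onz("top",x,.096)[:2] for x in p]);d=np.linalg.svd(W-W.mean(0),full_matrices=False)[2][0];print(np.degrees(np.arctan2(d[1],d[0])))
cv2.imwrite("pics/s4.png",np.hstack([cv2.resize(im[190:370,150:340],None,fx=2,fy=2),cv2.resize(t[130:310,320:490],None,fx=2,fy=2)])[:,:,::-1])
E
```

```text
-142.230277817248
```

View pics/s4.png

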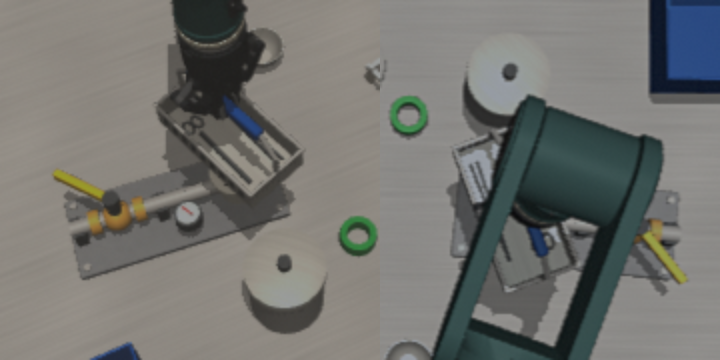

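The basket is held level over the outlet with both instruments inside. The valve handle is unchanged at 218°, and the canister and tape are undisturbed.

```bash
python3 -c "
from station import bot
print(bot.hand_in())"
```

```text
the job is handed in; nothing more can be done
None
```

I turned the valve to about 44–45° and handed the job in with the basket gripped level over the air outlet, its underside about 8 cm above it and both instruments inside; no verdict came back.

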